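# Put the clay cutters back on their outlines

### The job

Tidy up the clay cutters: put each of the four on the white tile that shows its own outline, standing upright and flat, centred on the outline, with the square and the oblong turned to line up with theirs. Set them down rather than dropping them, and leave the power bank where it is.

Things in the scene. Friction and masses are not known exactly. Their poses are not given: they have to be found in the camera images.
- cutter_large_round: Clay cutter, open at top and bottom: a round ring, 60 mm outside diameter, wall 4 mm thick, 35 mm tall, about 50 g; steel lower part, grey plastic rim on top, outer faces straight. Loose, standing upright on the table at the start. Origin: centre of its underside; z up. Can be gripped from above across its outside.
- cutter_small_round: Clay cutter, open at top and bottom: a round ring, 38 mm outside diameter, wall 4 mm thick, 35 mm tall, about 50 g; steel lower part, grey plastic rim on top, outer faces straight. Loose, standing upright on the table at the start. Origin: centre of its underside; z up. Can be gripped from above across its outside.
- cutter_square: Clay cutter, open at top and bottom: a square frame, 46 x 46 mm outside, sides along its own x and y, wall 4 mm thick, 35 mm tall, about 50 g; steel lower part, grey plastic rim on top, outer faces straight. Loose, standing upright on the table at the start. Origin: centre of its underside; z up. Can be gripped from above across its outside.
- cutter_oblong: Clay cutter, open at top and bottom: a long frame with two straight sides and half-round ends, 68 mm long along its own x, 40 mm wide along its own y, wall 4 mm thick, 35 mm tall, about 50 g; steel lower part, grey plastic rim on top, outer faces straight. Loose, standing upright on the table at the start. Origin: centre of its underside; z up. Can be gripped from above across its outside (across the 40 mm width).
- tile_large_round: White ceramic tile, 88 x 88 x 6 mm, fixed to the table, with a dark outline (line 4 mm wide, outer size as given) centred on its flat top: a circle of 60 mm diameter. The line shows the footprint of the matching cutter. Origin: centre of the tile's underside, at table height; z up, the top face is 6 mm above it.
- tile_small_round: White ceramic tile, 88 x 88 x 6 mm, fixed to the table, with a dark outline (line 4 mm wide, outer size as given) centred on its flat top: a circle of 38 mm diameter. The line shows the footprint of the matching cutter. Origin: centre of the tile's underside, at table height; z up, the top face is 6 mm above it.
- tile_square: White ceramic tile, 88 x 88 x 6 mm, fixed to the table, with a dark outline (line 4 mm wide, outer size as given) centred on its flat top: a 46 x 46 mm square, sides along the tile's x and y. The line shows the footprint of the matching cutter. Origin: centre of the tile's underside, at table height; z up, the top face is 6 mm above it.
- tile_oblong: White ceramic tile, 88 x 88 x 6 mm, fixed to the table, with a dark outline (line 4 mm wide, outer size as given) centred on its flat top: a 68 x 40 mm oblong with half-round ends, its length along the tile's x. The line shows the footprint of the matching cutter. Origin: centre of the tile's underside, at table height; z up, the top face is 6 mm above it.
- power_bank: Bystander: black power bank with an orange end, 90 x 55 x 22 mm (x, y, z), loose, lying flat among the cutters and tiles. Origin: centre of its underside.
Not all that is in view belongs to the job. What is shaped like the tile_oblong but yellow is not meant. Leave any green look-alike of the cutter_square alone.

How it is judged:
By the outcome, as a careful person would: the job done as asked, in the order asked, and still so for the second after the job is handed in, with the robot touching nothing.
It also fails if it takes over 107 s, if anything falls off the work surface, if the arm or the gripper's body presses on something with over 40 N, if the wrist force passes 120 N, or if a joint passes its speed limit or range.

### The arm

A 7-joint arm with a two-finger parallel gripper is mounted at the origin on the work surface. World frame = base frame: x ahead of the robot, y to its left, z up, the work surface at z = 0. Lengths are in mm, angles in rad, forces in N, time in s.
With the tool pointing down it reaches from about 425 to 950 mm from the base axis. Payload 4.7 kg.
Tool frame: the origin (TCP) lies midway between the tips of the shut fingers; the grasp point (between the pads) lies 19 mm behind it; z points along the fingers, y is the line along which they close (so a half turn about z gives the same grasp; the last joint's range is limited). The gripper opens to 85 mm and grips with 20 to 120 N. Pads are 22 mm wide; open, the fingers measure 114 mm over their backs; the gripper's body (76 mm by 85 mm) begins 54 mm behind the grasp point. The pads swing forward as they close: fully open they stand 13 mm farther back than shut.
Start: joints at [-1.222, 0.469, -0.049, 1.532, 0.024, 1.141, -0.082], TCP at [248.953, 627.432, 231.335] pointing down, gripper open.
Joint ranges: [-2.59, 2.59], [-0.33, 1.99], [-1.39, 1.29], [0.1, 2.45], [-1.04, 4.18], [0.21, 1.99], [-2.66, 2.66]. Speed limits (rad/s): [2.57, 2.57, 3.14, 3.14, 3.14, 3.14, 3.14].

### API

Orientations are given as a unit quaternion [w, x, y, z].
In Python, from rig import arm, eyes gives the robot as it stands.
- The arm moves only by the shell command python3 -m pendant 'ROWS' [OPENING] [FORCE]. ROWS is a JSON object of lists of equal length, an entry for each row: "dp": the shift along the tool's x, y, z scaled (see below), a list of three; "rot": the turn, a rotation vector about the tool's x, y, z scaled (see below), a list of three. In form: {"dp": [[tx, ty, tz], ...], "rot": [[rx, ry, rz], ...]}. A call has 1 to 20 rows; each row shifts and turns the commanded pose from where the row before left it, along the tool's axes as they then stand; what a row does not reach is not made up. The controller multiplies each number of a shift by 30 mm and each number of a turn by pi/2 rad. A row lasts 1/10 s, in which the tool goes at most 50 mm and 8.59 degrees, less where a joint would pass 70% of its speed; a pose out of reach is approached as far as the arm can. A call with a number of a shift or a turn outside -1 to 1 is refused whole. A call with a gripper value outside its range is refused whole. OPENING is the closure, from -1 (fully open) to 1 (shut), so that 0 is half open, set as the call begins (- or left out, the last holds). The fingers move at their own pace and stop on an object; FORCE is the grip in N (left out, the last holds). Time passes only in rows, so rows that do not move let the fingers close. It gives the time, the measured TCP pose, the force, the opening and the grip force at its end, in the units of the state.
- arm.state(): the state, without advancing time (a new reading comes with each control period).
- eyes.snapshot(name): name is "side" or "top"; returns the picture (420x560x3 uint8, red, green, blue); there is no depth.
- eyes.camera_params(name): a dict with "fov_y" (degrees; the focal length in pixels is half the picture's height over the tangent of half this angle, whatever the lens; pixels are square), "cx", "cy" (the principal point, pixels), "T" (4x4, takes a point from camera to world coordinates). Camera axes: x right, y down, z forward; pixel columns grow to the right and rows downward; lengths in mm; the calibration is good to about 2 mm. A picture is of the moment at which its call begins. camera_params takes no time and is no camera call.
- arm.job_done(): hands the job in; it is judged then, once.
The state is a dict: "time": time; "qpos": joint angles; "qd": joint speeds; "joint_efforts": joint torques, N m; "ee_pos": TCP position; "orientation": TCP orientation; "wrist_force": force on the tool from outside, world axes, zero at the start; "ft_torque": the same for the moment, N m; "opening": opening from 0.0 (shut) to 1.0 (fully open); "gripper_force": force on a finger pad.
Only numpy, scipy, OpenCV 4.12 (cv2) and the standard library are available. Lean on these libraries where they do the work, as an engineer would, in place of code of your own. Each camera call takes 0.05 s, during which the arm holds its last target. There are 200 camera calls.

## Working session

There is one attempt and no reset: what is moved stays moved. The work goes in short steps, Python scripts to look and compute and a shell command to move; the robot and the scene stay as the last step left them, time stands still between calls to the robot, and variables do not carry over. Pictures are saved under pics/ and viewed, at most 14 in all, crops included, and the job is handed in when it is done.

```bash
mkdir -p pics; ls
python3 - <<'E'
from rig import arm, eyes
import cv2,numpy as np
np.set_printoptions(precision=4,suppress=True)
for n in("top","side"):
    im=eyes.snapshot(n); cv2.imwrite(f"pics/{n}0.png",im[:,:,::-1]); print(n,eyes.camera_params(n))
print(arm.state())
E
```

```text
pics
top {'fov_y': 53.280328389507964, 'cx': 283.88461578257863, 'cy': 210.69792564085716, 'T': array([[   0.0056,   -0.9971,    0.0756,  458.9732],
       [  -1.    ,   -0.0052,    0.0045,   -6.5687],
       [  -0.0041,   -0.0756,   -0.9971, 1138.072 ],
       [   0.    ,    0.    ,    0.    ,    1.    ]])}
side {'fov_y': 49.88504015114873, 'cx': 275.5937444952918, 'cy': 209.4925577300939, 'T': array([[ -0.9991,  -0.0392,   0.0189, 500.5481],
       [ -0.042 ,   0.7534,  -0.6562, 691.8605],
       [  0.0115,  -0.6563,  -0.7544, 842.8037],
       [  0.    ,   0.    ,   0.    ,   1.    ]])}
{'time': 0.1, 'qpos': array([-1.2219,  0.4694, -0.0486,  1.5336,  0.0241,  1.141 , -0.0823]), 'qd': array([-0.0007, -0.0035,  0.0008, -0.0043,  0.0003, -0.0021, -0.0005]), 'joint_efforts': array([  0.0001, -51.1517,  -0.0471, -23.8392,   0.0108,   0.0043,
         0.    ]), 'ee_pos': array([248.7651, 626.9181, 230.3685]), 'orientation': array([-0.0001,  0.1878,  0.9822, -0.0009]), 'wrist_force': array([ 1.2596, -0.3652, -0.0171]), 'ft_torque': array([-0.0161, -0.005 , -0.0252]), 'gripper_force': 0.0, 'opening': 0.9996833089869291}
```

View pics/top0.png

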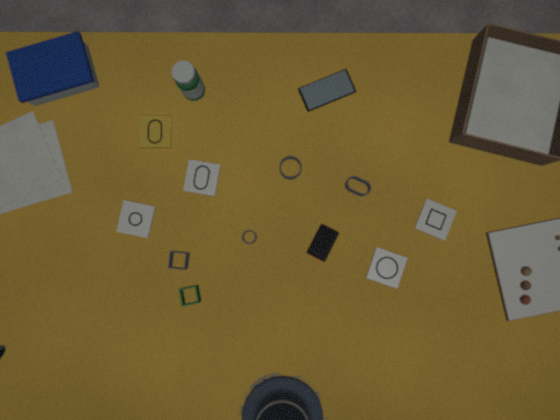

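View pics/side0.png

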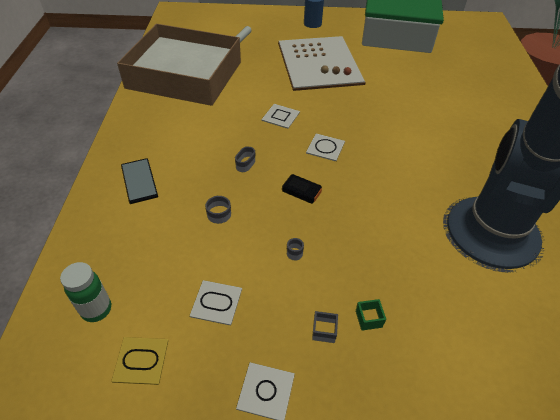

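The top view shows the cutters: large round (290,167), oblong (358,186), small round (249,237) and square (179,260), with the green decoy at (190,295). The tiles are oblong (202,178), small round (136,219), square (436,219) and large round (387,268), and the power bank is at (322,242). The side view shows the same layout. Next I measure both views.

```bash
cat > h.py <<'E'
from rig import arm, eyes
import cv2,numpy as np
np.set_printoptions(precision=1,suppress=True)
S=4
def cast(n,px,z):
    p=eyes.camera_params(n); f=210/np.tan(np.radians(p["fov_y"]/2)); px=np.atleast_2d(px).astype(float)
    d=np.c_[(px[:,0]-p["cx"])/f,(px[:,1]-p["cy"])/f,np.ones(len(px))]@p["T"][:3,:3].T
    o=p["T"][:3,3]; return (o+d*((z-o[2])/d[:,2])[:,None])[:,:2]
def cen(poly):  # area centroid of polygon
    m=cv2.moments(poly.reshape(-1,1,2).astype(np.float32)); return np.array([m["m10"],m["m01"]])/m["m00"]
def px(c): return (c.reshape(-1,2)+.5)/S-.5
def blobs(n,im=None,amin=60):
    """non-table blobs: (kind, hull px, contour, colour)"""
    im=eyes.snapshot(n) if im is None else im
    big=cv2.resize(im,None,fx=S,fy=S,interpolation=cv2.INTER_CUBIC)
    h=cv2.cvtColor(big,cv2.COLOR_RGB2HSV)
    m=(~((h[...,0]>12)&(h[...,0]<32)&(h[...,1]>125))).astype(np.uint8)
    out=[]
    for c in cv2.findContours(m,cv2.RETR_EXTERNAL,cv2.CHAIN_APPROX_NONE)[0]:
        hl=cv2.convexHull(c); a=cv2.contourArea(hl)/S**2
        if amin<a<4000:
            k=np.zeros(m.shape,np.uint8); cv2.drawContours(k,[c],-1,1,-1); k=k&m
            out.append((a,px(hl),k,np.array(cv2.mean(big,k)[:3])))
    return big,out
def outline(n,big,k):
    """dark outline inside a tile -> hull px"""
    g=cv2.cvtColor(big,cv2.COLOR_RGB2GRAY); full=cv2.morphologyEx(k,cv2.MORPH_CLOSE,np.ones((25,25)))
    e=cv2.erode(full,np.ones((21,21))); v=g[e>0]; 
    if len(v)<50: return None
    d=((g<(v.min()/2+np.percentile(v,90)/2))&(e>0)).astype(np.uint8)
    cs=cv2.findContours(d,cv2.RETR_EXTERNAL,cv2.CHAIN_APPROX_NONE)[0]
    return px(cv2.convexHull(max(cs,key=cv2.contourArea))) if cs else None
def rect(w):
    r=cv2.minAreaRect(w.astype(np.float32)); s,a=r[1],r[2]
    if s[0]<s[1]: s,a=s[::-1],a-90
    return np.array(s),(a+90)%180-90
E
cat > m.py <<'E'
from h import *
for n in("top","side"):
    big,bs=blobs(n)
    for a,hl,k,col in bs:
        w=cast(n,hl,17.5); c=cen(w)
        if abs(c[1])>500 or not 250<c[0]<900: continue
        s,ang=rect(w)
        if s[0]>140: continue
        t=col.min()>85 
        print(n,"px",cen(hl),"col",col.astype(int),"c17",c,"size",s,"ang %.1f"%ang)
        if s[1]>70:
            o=outline(n,big,k)
            if o is not None:
                w=cast(n,o,6); s2,a2=rect(w); s3,a3=rect(cast(n,hl,6)); print("   outline",cen(w),s2,"ang %.1f tile %s %.1f ctr"%(a2,s3,a3),cen(cast(n,hl,6)))
E
python3 m.py
```

```text
top px [189.2 295.2] col [51 68 38] c17 [318.4 247.8] size [53.6 48.8] ang -78.8
top px [178.3 259.8] col [69 63 51] c17 [411.3 279. ] size [55.6 49.8] ang 84.4
top px [386.5 267.5] col [125 123 116] c17 [ 394.3 -274.7] size [92.5 92.2] ang 71.0
   outline [ 393.7 -277.9] [60.5 59.9] ang -45.3 tile [93.5 93.1] 71.0 ctr [ 393.7 -277.5]
top px [248.8 236.5] col [85 75 55] c17 [474.3  91.9] size [41.1 39.4] ang 72.0
top px [322.5 242.3] col [26 25 25] c17 [ 460. -105.] size [87.6 53.3] ang -25.9
top px [135.2 218.7] col [120 118 111] c17 [520.6 397.4] size [93.1 92.2] ang 78.5
   outline [521.4 402.4] [38.2 37.3] ang -89.7 tile [94.  93.1] 78.5 ctr [521.2 401.6]
top px [435.3 219.1] col [119 117 110] c17 [ 523.6 -406.8] size [92.4 92.1] ang 67.4
   outline [ 524.8 -411.6] [47.3 47.3] ang 67.1 tile [93.3 93.1] 67.4 ctr [ 524.3 -410.9]
top px [357.6 185.7] col [70 64 52] c17 [ 612.5 -199.9] size [71.2 48.4] ang 66.3
top px [201.3 177.3] col [120 118 111] c17 [633.5 222.1] size [92.9 92.3] ang 80.4
   outline [635.9 225. ] [68.2 41.9] ang -9.2 tile [93.8 93.2] 80.4 ctr [635.3 224.5]
top px
[... 643 characters left out ...]
 [634.9 224.2]
side px [294.7 248.6] col [55 54 53] c17 [473.2  87.8] size [62.1 38.2] ang -89.7
side px [218.1 209. ] col [55 54 53] c17 [660.5 -21.5] size [90.7 61.1] ang -78.5
side px [301.8 188.3] col [17 16 15] c17 [ 458.4 -101.3] size [93.8 66.3] ang -27.5
side px [244.9 158.8] col [56 55 54] c17 [ 611.  -203.3] size [100.6  54.3] ang -87.1
side px [325.3 146.8] col [140 140 128] c17 [ 393.8 -263.9] size [93.7 89.1] ang 70.9
   outline [ 392.  -280.4] [60.5 59.3] ang 58.3 tile [95.  90.3] 70.9 ctr [ 392.3 -277.2]
side px [280.4 115.6] col [140 140 128] c17 [ 522.4 -396.2] size [94.3 89.9] ang 67.2
   outline [ 522.8 -414.8] [48.9 46.9] ang 67.1 tile [95.6 91.1] 67.2 ctr [ 522.7 -411.4]
```

```bash
cat > plan.py <<'E'
import sys
from h import *
from scipy.spatial.transform import Rotation as R
def plan(x,y,z,yaw=None):
    """yaw: world angle (deg) of tool y, mod 180. Rotate first, then shift in the new tool axes."""
    s=arm.state(); q=s["orientation"]; r=R.from_quat([q[1],q[2],q[3],q[0]]); p=s["ee_pos"]
    Y=r.as_matrix()[:,1]; cur=np.degrees(np.arctan2(Y[1],Y[0]))
    t=cur if yaw is None else cur+((yaw-cur+90)%180-90)
    a=np.radians(t); yv=np.array([np.cos(a),np.sin(a),0]); zv=np.array([0,0,-1.]); T=R.from_matrix(np.c_[np.cross(yv,zv),yv,zv])
    rv=(r.inv()*T).as_rotvec()/(np.pi/2); d=T.inv().apply(np.array([x,y,z])-p)
    print("t %.1f pos"%s["time"],p,"yaw %.1f->%.1f q7 %.2f open %.2f F"%(cur,t,s["qpos"][6],s["opening"]),s["wrist_force"],"grip %.0f"%s["gripper_force"])
    print("rot units",np.round(rv,3),"dp units",np.round(d/30,3))
plan(*map(float,sys.argv[1:]))
E
python3 - <<'E'
from h import *
for n in("top","side"):
    for a,hl,k,col in blobs(n)[1]:
        w=cast(n,hl,17.5); c=cen(w)
        if np.hypot(*(c-[612,-201]))<15:
            ap=cv2.approxPolyDP(w.astype(np.float32).reshape(-1,1,2),2.5,True).reshape(-1,2)
            e=np.roll(ap,-1,0)-ap; print(n,np.c_[ap,np.hypot(*e.T),np.degrees(np.arctan2(e[:,1],e[:,0]))%180])
E
python3 plan.py 411.2 277.5 120 84.2
```

```text
top [[ 630.2 -169.7   10.6  135.2]
 [ 637.7 -177.1   15.3  103.2]
 [ 641.2 -192.    35.2   66.3]
 [ 627.1 -224.2   19.2   36. ]
 [ 611.5 -235.5   15.3  166.8]
 [ 596.6 -232.    16.   126.6]
 [ 587.  -219.1   12.3   99.8]
 [ 585.  -207.    33.7   69.1]
 [ 597.  -175.5   13.3   44.8]
 [ 606.4 -166.2   10.4   10.9]
 [ 616.6 -164.2   14.7  158.1]]
side [[ 599.6 -252.8   18.3  131.1]
 [ 587.6 -239.    46.    94.2]
 [ 584.2 -193.1   37.6   66.1]
 [ 599.5 -158.8   16.8   26. ]
 [ 614.5 -151.4   14.3  155.7]
 [ 627.5 -157.3    8.7  122.6]
 [ 632.2 -164.6   45.9   99.1]
 [ 639.5 -209.9   39.9   65.9]
 [ 623.2 -246.3   10.7   38.6]
 [ 614.8 -253.    15.2  179.2]]
t 0.3 pos [248.9 627.3 231. ] yaw 68.4->84.2 q7 -0.08 open 1.00 F [0.5 0.1 0.1] grip 0
rot units [-0.  -0.  -0.2] dp units [ -6.6 -11.1   3.7]
```

```bash
sed -i 's/precision=1/precision=3/' h.py; python3 -m pendant '{"dp":[[0,0,0],[0,0,0],[-0.55,-0.92,0.31],[-0.55,-0.92,0.31],[-0.55,-0.92,0.31],[-0.55,-0.92,0.31],[-0.55,-0.92,0.31],[-0.55,-0.92,0.31],[-0.55,-0.92,0.31],[-0.55,-0.92,0.31],[-0.55,-0.92,0.31],[-0.55,-0.92,0.31],[-0.55,-0.92,0.31],[-0.55,-0.92,0.31],[0,0,0],[0,0,0]],"rot":[[0,0,-0.088],[0,0,-0.088],[0,0,0],[0,0,0],[0,0,0],[0,0,0],[0,0,0],[0,0,0],[0,0,0],[0,0,0],[0,0,0],[0,0,0],[0,0,0],[0,0,0],[0,0,0],[0,0,0]]}' -1; python3 plan.py 411.2 277.5 3 84.2
```

```text
time: 1.9
ee_pos: [412.7, 277.5, 119.7]
orientation: [-0.0, 0.052, 0.999, 0.0]
wrist_force: [-0.6, 1.0, -0.6]
opening: 1.004
gripper_force: 0.0
t 1.9 pos [412.736 277.474 119.716] yaw 84.1->84.2 q7 0.78 open 1.00 F [-0.56   0.951 -0.636] grip 0
rot units [ 0.    -0.    -0.001] dp units [ 0.051 -0.004  3.891]
```

```bash
python3 -m pendant '{"dp":[[0.05,0,0.6],[0,0,0.6],[0,0,0.6],[0,0,0.6],[0,0,0.5],[0,0,0.5],[0,0,0.49],[0,0,0],[0,0,0]],"rot":[[0,0,0],[0,0,0],[0,0,0],[0,0,0],[0,0,0],[0,0,0],[0,0,0],[0,0,0],[0,0,0]]}'; python3 -m pendant '{"dp":[[0,0,0],[0,0,0],[0,0,0],[0,0,0],[0,0,0],[0,0,0],[0,0,0],[0,0,0],[0,0,0],[0,0,0]],"rot":[[0,0,0],[0,0,0],[0,0,0],[0,0,0],[0,0,0],[0,0,0],[0,0,0],[0,0,0],[0,0,0],[0,0,0]]}' 1 40
python3 - <<'E'
from h import *
a=eyes.snapshot("side")[230:420,200:460]; cv2.imwrite("pics/sq1.png",cv2.resize(a,None,fx=3,fy=3)[:,:,::-1])
E
python3 plan.py 524 -413 150 67.2
```

```text
time: 2.8
ee_pos: [410.7, 279.4, 3.3]
orientation: [0.0, 0.05, 0.999, 0.0]
wrist_force: [0.6, 0.2, 0.9]
opening: 1.002
gripper_force: 0.0
time: 3.8
ee_pos: [411.4, 278.4, 3.8]
orientation: [0.0, 0.051, 0.999, 0.0]
wrist_force: [-1.5, -0.5, 5.9]
opening: 0.535
gripper_force: 41.4
t 3.9 pos [411.331 278.413   3.808] yaw 84.2->67.2 q7 0.77 open 0.53 F [0.412 0.027 5.96 ] grip 41
rot units [0.001 0.    0.189] dp units [-12.393 -19.791  -4.873]
```

View pics/sq1.png

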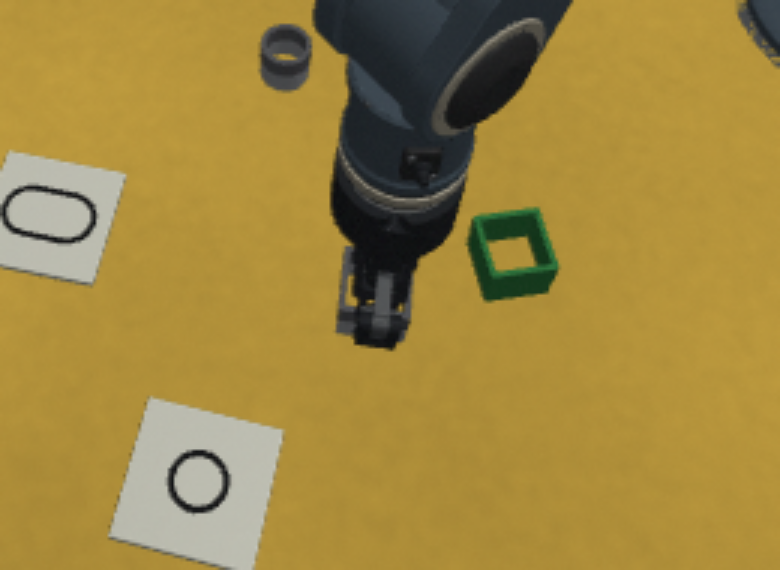

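```bash
python3 -m pendant '{"dp":[[0,0,-0.4],[0,0,-0.8],[0,0,-0.9],[0,0,-0.9],[0,0,-0.9],[0,0,-0.97],[0,0,0],[0,0,0],[0,0,0]],"rot":[[0,0,0],[0,0,0],[0,0,0],[0,0,0],[0,0,0],[0,0,0],[0,0,0.09],[0,0,0.09],[0,0,0.009]]}'
python3 -m pendant '{"dp":[[-0.6,-0.96,0],[-0.62,-0.99,0],[-0.62,-0.99,0],[-0.62,-0.99,0],[-0.62,-0.99,0],[-0.62,-0.99,0],[-0.62,-0.99,0],[-0.62,-0.99,0],[-0.62,-0.99,0],[-0.62,-0.99,0],[-0.62,-0.99,0],[-0.62,-0.99,0],[-0.62,-0.99,0],[-0.62,-0.99,0],[-0.62,-0.99,0],[-0.62,-0.99,0],[-0.62,-0.99,0],[-0.62,-0.99,0],[-0.62,-0.99,0],[-0.62,-0.99,0]],"rot":[[0,0,0],[0,0,0],[0,0,0],[0,0,0],[0,0,0],[0,0,0],[0,0,0],[0,0,0],[0,0,0],[0,0,0],[0,0,0],[0,0,0],[0,0,0],[0,0,0],[0,0,0],[0,0,0],[0,0,0],[0,0,0],[0,0,0],[0,0,0]]}'
python3 plan.py 524 -413 60 67.2
```

```text
time: 4.75
ee_pos: [410.9, 277.9, 150.0]
orientation: [0.0, 0.198, 0.98, 0.0]
wrist_force: [-0.4, -0.3, -0.8]
opening: 0.53
gripper_force: 41.0
time: 6.75
ee_pos: [523.2, -413.7, 148.9]
orientation: [-0.0, 0.196, 0.981, 0.0]
wrist_force: [-0.2, -0.2, -0.2]
opening: 0.534
gripper_force: 41.1
t 6.8 pos [ 523.199 -413.705  148.917] yaw 67.4->67.2 q7 1.95 open 0.53 F [-0.222 -0.185 -0.203] grip 41
rot units [ 0.    -0.     0.002] dp units [-0.016  0.032  2.964]
```

```bash
python3 -m pendant '{"dp":[[0,0.03,0.8],[0,0,0.9],[0,0,0.9],[0,0,0.7],[0,0,0.5],[0,0,0.4],[0,0,0.2],[0,0,0.14],[0,0,0.05],[0,0,0.02],[0,0,0],[0,0,0]],"rot":[[0,0,0],[0,0,0],[0,0,0],[0,0,0],[0,0,0],[0,0,0],[0,0,0],[0,0,0],[0,0,0],[0,0,0],[0,0,0],[0,0,0]]}'
python3 plan.py 524 -413 9.5 67.2
```

```text
time: 7.95
ee_pos: [524.0, -412.0, 11.3]
orientation: [0.0, 0.198, 0.98, -0.0]
wrist_force: [-0.5, -0.1, -0.4]
opening: 0.532
gripper_force: 41.1
t 8.0 pos [ 523.95  -411.993   11.311] yaw 67.2->67.2 q7 1.99 open 0.53 F [-0.539 -0.07  -0.379] grip 41
rot units [-0.     0.001 -0.   ] dp units [-0.015 -0.03   0.06 ]
```

Lowering the last 2 mm, then release and retreat.

```bash
python3 -m pendant '{"dp":[[0,0,0.02],[0,0,0.02],[0,0,0.02],[0,0,0],[0,0,0]],"rot":[[0,0,0],[0,0,0],[0,0,0],[0,0,0],[0,0,0]]}'
python3 -m pendant '{"dp":[[0,0,0],[0,0,0],[0,0,0],[0,0,0],[0,0,0],[0,0,0],[0,0,-0.3],[0,0,-0.6],[0,0,-0.8],[0,0,-0.9],[0,0,-0.9],[0,0,-0.9]],"rot":[[0,0,0],[0,0,0],[0,0,0],[0,0,0],[0,0,0],[0,0,0],[0,0,0],[0,0,0],[0,0,0],[0,0,0],[0,0,0],[0,0,0]]}' -1
python3 plan.py 612 -201.3 130 156.5
```

```text
time: 8.45
ee_pos: [523.8, -411.9, 9.9]
orientation: [0.0, 0.198, 0.98, 0.0]
wrist_force: [-0.7, 0.4, 4.2]
opening: 0.532
gripper_force: 41.8
time: 9.65
ee_pos: [523.8, -412.1, 144.0]
orientation: [0.001, 0.198, 0.98, -0.0]
wrist_force: [-0.1, 0.0, 0.0]
opening: 1.0
gripper_force: 0.0
t 9.7 pos [ 523.825 -412.124  144.001] yaw 67.2->156.5 q7 1.95 open 1.00 F [-0.119  0.03   0.042] grip 0
rot units [-0.001  0.001 -0.993] dp units [-7.617  0.107  0.467]
```

```bash
python3 -m pendant '{"dp":[[0,0,0],[0,0,0],[0,0,0],[0,0,0],[0,0,0],[0,0,0],[0,0,0],[0,0,0],[0,0,0],[0,0,0],[0,0,0],[0.95,-0.013,0.06],[0.95,-0.013,0.06],[0.95,-0.013,0.06],[0.95,-0.013,0.06],[0.95,-0.013,0.06],[0.95,-0.013,0.06],[0.95,-0.013,0.06],[0.95,-0.013,0.06],[0,0,0]],"rot":[[0,0,0.092],[0,0,0.092],[0,0,0.092],[0,0,0.092],[0,0,0.092],[0,0,0.092],[0,0,0.092],[0,0,0.092],[0,0,0.092],[0,0,0.092],[0,0,0.088],[0,0,0],[0,0,0],[0,0,0],[0,0,0],[0,0,0],[0,0,0],[0,0,0],[0,0,0],[0,0,0]]}'
python3 plan.py 612 -201.3 3 156.5
cat > chk.py <<'E'
import sys
from h import *
u,v,name,cam=int(sys.argv[1]),int(sys.argv[2]),sys.argv[3],sys.argv[4]
a=eyes.snapshot(cam)[max(v-35,0):v+35,max(u-45,0):u+45]; cv2.imwrite(f"pics/{name}.png",cv2.resize(a,None,fx=7,fy=7,interpolation=cv2.INTER_CUBIC)[:,:,::-1])
E
python3 chk.py 280 115 sqc side
```

```text
time: 11.65
ee_pos: [614.7, -195.5, 127.4]
orientation: [-0.001, 0.834, 0.552, 0.002]
wrist_force: [0.2, -0.3, 0.0]
opening: 0.998
gripper_force: 0.0
t 11.7 pos [ 614.703 -195.531  127.355] yaw -23.1->-23.5 q7 0.26 open 1.00 F [ 0.218 -0.268  0.024] grip 0
rot units [ 0.    -0.003  0.005] dp units [-0.212 -0.006  4.145]
```

View pics/sqc.png

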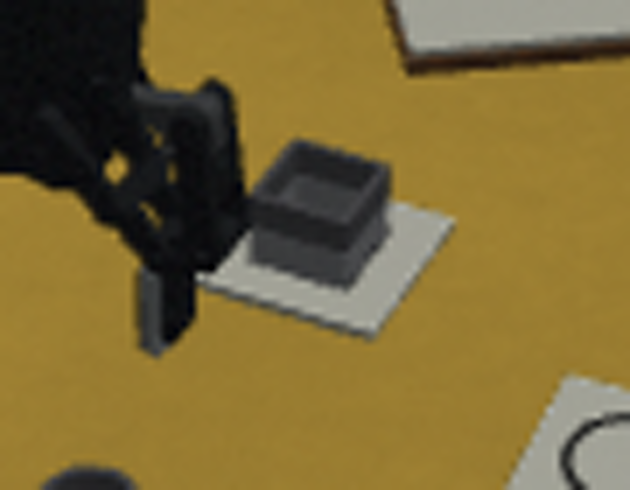

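The square stands upright and covers its outline; I'll measure it later. Next, grasp the oblong.

```bash
python3 -m pendant '{"dp":[[-0.2,0,0.6],[0,0,0.8],[0,0,0.8],[0,0,0.7],[0,0,0.5],[0,0,0.4],[0,0,0.3],[0,0,0.04],[0,0,0],[0,0,0]],"rot":[[0,0,0.005],[0,0,0],[0,0,0],[0,0,0],[0,0,0],[0,0,0],[0,0,0],[0,0,0],[0,0,0],[0,0,0]]}'
python3 plan.py 612 -201.3 3 156.5
```

```text
time: 12.7
ee_pos: [610.0, -207.4, 3.2]
orientation: [0.001, 0.839, 0.545, 0.0]
wrist_force: [-0.6, -0.6, 0.1]
opening: 0.997
gripper_force: 0.0
t 12.7 pos [ 609.994 -207.35     3.157] yaw -24.0->-23.5 q7 0.36 open 1.00 F [-0.608 -0.609  0.121] grip 0
rot units [ 0.001 -0.    -0.005] dp units [ 0.212 -0.019  0.005]
```

```bash
python3 -m pendant '{"dp":[[0.1,-0.01,0],[0.11,-0.01,0],[0,0,0],[0,0,0]],"rot":[[0,0,-0.005],[0,0,0],[0,0,0],[0,0,0]]}'
python3 plan.py 612 -201.3 3 156.5;  python3 -m pendant '{"dp":[[0,0,0],[0,0,0],[0,0,0],[0,0,0],[0,0,0],[0,0,0],[0,0,0],[0,0,0],[0,0,0],[0,0,0]],"rot":[[0,0,0],[0,0,0],[0,0,0],[0,0,0],[0,0,0],[0,0,0],[0,0,0],[0,0,0],[0,0,0],[0,0,0]]}' 1 40; python3 -m pendant '{"dp":[[0,0,-0.4],[0,0,-0.8],[0,0,-0.9],[0,0,-0.9],[0,0,-0.9],[0,0,-1],[0,0,0],[0,0,0]],"rot":[[0,0,0],[0,0,0],[0,0,0],[0,0,0],[0,0,0],[0,0,0],[0,0,0],[0,0,0]]}'; python3 plan.py 635.6 224 150 80.4
```

```text
time: 13.1
ee_pos: [611.6, -200.7, 2.5]
orientation: [0.0, 0.836, 0.548, 0.0]
wrist_force: [0.7, 0.2, -0.8]
opening: 0.999
gripper_force: 0.0
t 13.1 pos [ 611.611 -200.694    2.477] yaw -23.5->-23.5 q7 0.35 open 1.00 F [ 0.724  0.172 -0.797] grip 0
rot units [ 0. -0.  0.] dp units [-0.013  0.02  -0.017]
time: 14.1
ee_pos: [611.5, -201.3, 2.5]
orientation: [0.0, 0.837, 0.548, 0.0]
wrist_force: [0.5, -1.5, 3.1]
opening: 0.462
gripper_force: 40.9
time: 14.9
ee_pos: [611.5, -200.7, 150.1]
orientation: [0.0, 0.836, 0.548, 0.001]
wrist_force: [-0.2, 0.1, -1.3]
opening: 0.465
gripper_force: 40.7
t 14.9 pos [ 611.488 -200.68   150.137] yaw -23.5->-99.6 q7 0.24 open 0.46 F [-0.211  0.121 -1.336] grip 41
rot units [ 0.    -0.001  0.845] dp units [ -1.568 -14.092   0.005]
```

```bash
python3 -m pendant '{"dp":[[0,0,0],[0,0,0],[0,0,0],[0,0,0],[0,0,0],[0,0,0],[0,0,0],[0,0,0],[0,0,0],[0,0,0],[0,0,0],[0,0,0],[0,0,0],[0,0,0],[0,0,0]],"rot":[[0,0,-0.09],[0,0,-0.09],[0,0,-0.09],[0,0,-0.09],[0,0,-0.09],[0,0,-0.09],[0,0,-0.09],[0,0,-0.09],[0,0,-0.09],[0,0,-0.09],[0,0,-0.09],[0,0,-0.09],[0,0,-0.074],[0,0,0],[0,0,0]]}'
python3 -m pendant '{"dp":[[0.105,0.94,0],[0.105,0.94,0],[0.105,0.94,0],[0.105,0.94,0],[0.105,0.94,0],[0.105,0.94,0],[0.105,0.94,0],[0.105,0.94,0],[0.105,0.94,0],[0.105,0.94,0],[0.105,0.94,0],[0.105,0.94,0],[0.105,0.94,0],[0.105,0.94,0],[0.105,0.94,0],[0,0,0],[0,0,0],[0,0,0]],"rot":[[0,0,0],[0,0,0],[0,0,0],[0,0,0],[0,0,0],[0,0,0],[0,0,0],[0,0,0],[0,0,0],[0,0,0],[0,0,0],[0,0,0],[0,0,0],[0,0,0],[0,0,0],[0,0,0],[0,0,0],[0,0,0]]}'
python3 plan.py 635.6 224 11 80.4
```

```text
time: 16.4
ee_pos: [610.7, -200.8, 148.2]
orientation: [-0.001, 0.086, 0.996, 0.0]
wrist_force: [-0.6, 0.6, -0.4]
opening: 0.462
gripper_force: 40.7
time: 18.2
ee_pos: [635.9, 222.3, 149.0]
orientation: [-0.0, 0.086, 0.996, -0.001]
wrist_force: [0.9, -0.1, -0.1]
opening: 0.461
gripper_force: 40.6
t 18.2 pos [635.91  222.265 149.034] yaw 80.2->80.4 q7 1.11 open 0.46 F [ 0.915 -0.086 -0.11 ] grip 41
rot units [-0.001 -0.    -0.002] dp units [0.02  0.055 4.601]
```

```bash
python3 -m pendant '{"dp":[[0.02,0.05,0.8],[0,0,0.9],[0,0,0.9],[0,0,0.7],[0,0,0.5],[0,0,0.4],[0,0,0.2],[0,0,0.12],[0,0,0.05],[0,0,0.03],[0,0,0],[0,0,0]],"rot":[[0,0,-0.002],[0,0,0],[0,0,0],[0,0,0],[0,0,0],[0,0,0],[0,0,0],[0,0,0],[0,0,0],[0,0,0],[0,0,0],[0,0,0]]}'
python3 plan.py 635.6 224 8.7 80.4
```

```text
time: 19.4
ee_pos: [635.9, 225.7, 11.9]
orientation: [0.0, 0.083, 0.997, 0.0]
wrist_force: [0.4, 1.2, -0.4]
opening: 0.465
gripper_force: 40.6
t 19.4 pos [635.875 225.683  11.919] yaw 80.5->80.4 q7 1.15 open 0.47 F [ 0.399  1.16  -0.389] grip 41
rot units [0.    0.    0.001] dp units [-0.    -0.057  0.107]
```

```bash
python3 -m pendant '{"dp":[[0,-0.05,0.02],[0,0,0.02],[0,0,0.02],[0,0,0.02],[0,0,0.02],[0,0,0],[0,0,0]],"rot":[[0,0,0],[0,0,0],[0,0,0],[0,0,0],[0,0,0],[0,0,0],[0,0,0]]}'
python3 plan.py 635.6 224 8.7 80.4
python3 -m pendant '{"dp":[[0,0,0],[0,0,0],[0,0,0],[0,0,0],[0,0,0],[0,0,0],[0,0,-0.3],[0,0,-0.6],[0,0,-0.8],[0,0,-0.9],[0,0,-0.9],[0,0,-0.9]],"rot":[[0,0,0],[0,0,0],[0,0,0],[0,0,0],[0,0,0],[0,0,0],[0,0,0],[0,0,0],[0,0,0],[0,0,0],[0,0,0],[0,0,0]]}' -1
python3 plan.py 474 90.3 130
```

```text
time: 20.1
ee_pos: [635.3, 224.1, 8.5]
orientation: [-0.0, 0.083, 0.997, 0.0]
wrist_force: [0.1, 0.2, 0.9]
opening: 0.465
gripper_force: 40.8
t 20.1 pos [635.318 224.053   8.534] yaw 80.5->80.4 q7 1.15 open 0.46 F [0.121 0.223 0.888] grip 41
rot units [ 0.    -0.     0.001] dp units [-0.01  -0.    -0.006]
time: 21.3
ee_pos: [635.7, 224.0, 143.5]
orientation: [0.001, 0.083, 0.997, 0.001]
wrist_force: [-0.2, 0.4, -0.5]
opening: 0.997
gripper_force: 0.0
t 21.3 pos [635.728 224.002 143.507] yaw 80.5->80.5 q7 1.12 open 1.00 F [-0.182  0.428 -0.461] grip 0
rot units [ 0.001  0.001 -0.   ] dp units [ 4.581 -5.286  0.45 ]
```

```bash
python3 -m pendant '{"dp":[[0.65,-0.75,0.06],[0.65,-0.75,0.06],[0.65,-0.75,0.06],[0.65,-0.75,0.06],[0.65,-0.75,0.06],[0.65,-0.75,0.06],[0.66,-0.76,0.06],[0,0,0],[0,0,0],[0,0,0]],"rot":[[0,0,0],[0,0,0],[0,0,0],[0,0,0],[0,0,0],[0,0,0],[0,0,0],[0,0,0],[0,0,0],[0,0,0]]}'
python3 plan.py 474 90.3 3; python3 chk.py 216 302 obc side
```

```text
time: 22.3
ee_pos: [475.9, 91.8, 128.9]
orientation: [0.001, 0.082, 0.997, 0.001]
wrist_force: [0.1, -0.7, -0.2]
opening: 1.001
gripper_force: 0.0
t 22.3 pos [475.858  91.827 128.934] yaw 80.5->80.5 q7 1.23 open 1.00 F [ 0.095 -0.692 -0.217] grip 0
rot units [ 0.001  0.002 -0.   ] dp units [ 0.053 -0.06   4.198]
```

View pics/obc.png

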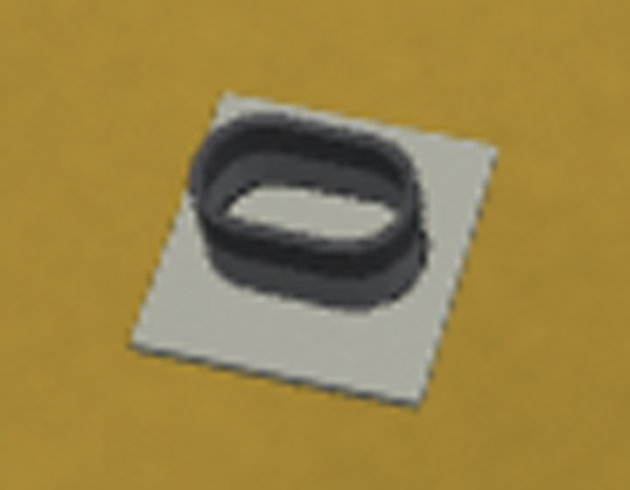

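The oblong is upright and aligned; a thin sliver of outline shows at its right end, about 1 mm. Next, the small round.

```bash
python3 -m pendant '{"dp":[[0.03,-0.03,0.6],[0,0,0.8],[0,0,0.8],[0,0,0.7],[0,0,0.5],[0,0,0.4],[0,0,0.3],[0,0,0.08],[0,0,0],[0,0,0],[0,0,0]],"rot":[[0,0,0],[0,0,0],[0,0,0],[0,0,0],[0,0,0],[0,0,0],[0,0,0],[0,0,0],[0,0,0],[0,0,0],[0,0,0]]}'
python3 plan.py 474 90.3 3
```

```text
time: 23.45
ee_pos: [473.9, 90.3, 3.0]
orientation: [0.001, 0.083, 0.997, 0.0]
wrist_force: [0.6, -1.0, 0.4]
opening: 0.997
gripper_force: 0.0
t 23.4 pos [473.895  90.346   3.027] yaw 80.5->80.5 q7 1.31 open 1.00 F [ 0.646 -1.028  0.38 ] grip 0
rot units [ 0.     0.001 -0.   ] dp units [-0.004 -0.001  0.001]
```

```bash
python3 -m pendant '{"dp":[[0,0,0],[0,0,0],[0,0,0],[0,0,0],[0,0,0],[0,0,0],[0,0,0],[0,0,0],[0,0,0],[0,0,0]],"rot":[[0,0,0],[0,0,0],[0,0,0],[0,0,0],[0,0,0],[0,0,0],[0,0,0],[0,0,0],[0,0,0],[0,0,0]]}' 1 40; python3 -m pendant '{"dp":[[0,0,-0.4],[0,0,-0.8],[0,0,-0.9],[0,0,-0.9],[0,0,-0.9],[0,0,-1],[0,0,0],[0,0,0]],"rot":[[0,0,0],[0,0,0],[0,0,0],[0,0,0],[0,0,0],[0,0,0],[0,0,0],[0,0,0]]}'; python3 plan.py 521.3 401.4 150
```

```text
time: 24.45
ee_pos: [473.5, 90.3, 2.7]
orientation: [0.0, 0.083, 0.997, 0.0]
wrist_force: [-1.1, 0.3, 5.3]
opening: 0.432
gripper_force: 40.2
time: 25.25
ee_pos: [473.4, 90.2, 150.0]
orientation: [0.001, 0.083, 0.997, 0.0]
wrist_force: [-0.6, 0.1, 0.1]
opening: 0.432
gripper_force: 40.1
t 25.2 pos [473.368  90.248 150.019] yaw 80.5->80.5 q7 1.22 open 0.43 F [-0.559  0.11   0.064] grip 40
rot units [ 0.001  0.001 -0.   ] dp units [ 0.135 10.493  0.001]
```

```bash
python3 -m pendant '{"dp":[[0.012,0.95,0],[0.012,0.95,0],[0.012,0.95,0],[0.012,0.95,0],[0.012,0.95,0],[0.012,0.95,0],[0.012,0.95,0],[0.012,0.95,0],[0.012,0.95,0],[0.012,0.95,0],[0.012,0.95,0],[0,0.04,0],[0,0,0.5],[0,0,0.8],[0,0,0.8],[0,0,0.8],[0,0,0.8],[0,0,0.5],[0,0,0],[0,0,0]],"rot":[[0,0,0],[0,0,0],[0,0,0],[0,0,0],[0,0,0],[0,0,0],[0,0,0],[0,0,0],[0,0,0],[0,0,0],[0,0,0],[0,0,0],[0,0,0],[0,0,0],[0,0,0],[0,0,0],[0,0,0],[0,0,0],[0,0,0],[0,0,0]]}'; python3 plan.py 521.3 401.4 10.5
```

```text
time: 27.25
ee_pos: [521.6, 400.5, 23.2]
orientation: [-0.0, 0.083, 0.997, -0.0]
wrist_force: [0.3, 0.4, -0.8]
opening: 0.431
gripper_force: 40.2
t 27.2 pos [521.575 400.465  23.228] yaw 80.5->80.5 q7 0.80 open 0.43 F [ 0.265  0.405 -0.824] grip 40
rot units [-0. -0. -0.] dp units [0.014 0.029 0.424]
```

```bash
python3 -m pendant '{"dp":[[0,0.02,0.2],[0,0,0.15],[0,0,0.05],[0,0,0.02],[0,0,0.02],[0,0,0.02],[0,0,0.01],[0,0,0],[0,0,0]],"rot":[[0,0,0],[0,0,0],[0,0,0],[0,0,0],[0,0,0],[0,0,0],[0,0,0],[0,0,0],[0,0,0]]}'; python3 plan.py 521.3 401.4 8.9
```

```text
time: 28.15
ee_pos: [521.5, 401.9, 9.4]
orientation: [0.0, 0.083, 0.997, 0.0]
wrist_force: [-0.0, 0.3, -0.4]
opening: 0.433
gripper_force: 40.2
t 28.1 pos [521.464 401.852   9.357] yaw 80.5->80.5 q7 0.80 open 0.43 F [-0.025  0.262 -0.4  ] grip 40
rot units [ 0.  0. -0.] dp units [ 0.003 -0.016  0.015]
```

```bash
python3 -m pendant '{"dp":[[0,-0.01,0.02],[0,0,0.01],[0,0,0]],"rot":[[0,0,0],[0,0,0],[0,0,0]]}'
python3 -m pendant '{"dp":[[0,0,0],[0,0,0],[0,0,0],[0,0,0],[0,0,0],[0,0,0],[0,0,-0.3],[0,0,-0.6],[0,0,-0.8],[0,0,-0.9],[0,0,-0.9],[0,0,-0.9]],"rot":[[0,0,0],[0,0,0],[0,0,0],[0,0,0],[0,0,0],[0,0,0],[0,0,0],[0,0,0],[0,0,0],[0,0,0],[0,0,0],[0,0,0]]}' -1
python3 plan.py 661.5 -19 130
```

```text
time: 28.45
ee_pos: [521.5, 401.6, 8.7]
orientation: [0.0, 0.083, 0.997, 0.0]
wrist_force: [-0.9, -0.3, 1.7]
opening: 0.435
gripper_force: 40.5
time: 29.65
ee_pos: [521.4, 401.5, 142.3]
orientation: [0.0, 0.083, 0.997, 0.0]
wrist_force: [-0.3, 0.0, -0.8]
opening: 1.003
gripper_force: 0.0
t 29.6 pos [521.416 401.476 142.294] yaw 80.5->80.5 q7 0.77 open 1.00 F [-0.267  0.03  -0.831] grip 0
rot units [ 0.  0. -0.] dp units [ -6.918 -13.053   0.41 ]
```

```bash
python3 -m pendant '{"dp":[[-0.49,-0.93,0.03],[-0.49,-0.93,0.03],[-0.49,-0.93,0.03],[-0.49,-0.93,0.03],[-0.5,-0.93,0.03],[-0.5,-0.93,0.03],[-0.49,-0.93,0.03],[-0.49,-0.93,0.03],[-0.49,-0.93,0.03],[-0.49,-0.93,0.03],[-0.5,-0.93,0.03],[-0.5,-0.93,0.03],[-0.5,-0.94,0.03],[-0.5,-0.95,0.03],[0,0,0],[0,0,0],[0,0,0]],"rot":[[0,0,0],[0,0,0],[0,0,0],[0,0,0],[0,0,0],[0,0,0],[0,0,0],[0,0,0],[0,0,0],[0,0,0],[0,0,0],[0,0,0],[0,0,0],[0,0,0],[0,0,0],[0,0,0],[0,0,0]]}'
python3 plan.py 661.5 -19 3; python3 chk.py 266 375 src side
```

```text
time: 31.35
ee_pos: [661.4, -17.2, 128.0]
orientation: [-0.0, 0.082, 0.997, 0.001]
wrist_force: [0.1, -0.6, -0.7]
opening: 1.002
gripper_force: 0.0
t 31.4 pos [661.409 -17.159 128.047] yaw 80.6->80.6 q7 1.49 open 1.00 F [ 0.089 -0.633 -0.654] grip 0
rot units [ 0.001 -0.     0.   ] dp units [-0.013 -0.06   4.168]
```

View pics/src.png

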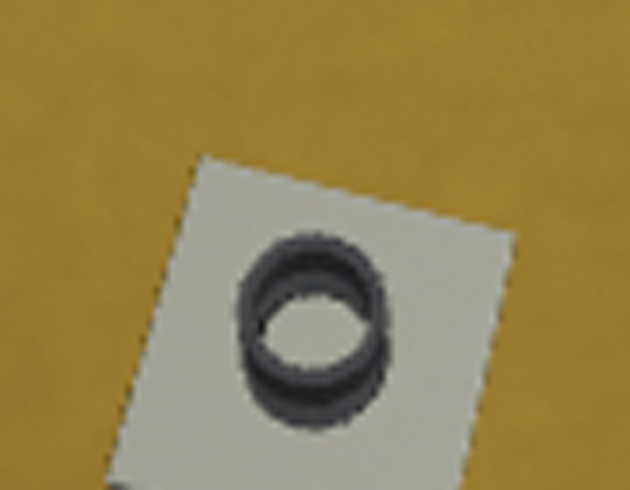

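The small round is upright and covers its circle. Next, the large round.

```bash
python3 -m pendant '{"dp":[[0,-0.03,0.6],[0,0,0.8],[0,0,0.8],[0,0,0.7],[0,0,0.5],[0,0,0.4],[0,0,0.3],[0,0,0.07],[0,0,0],[0,0,0],[0,0,0]],"rot":[[0,0,0],[0,0,0],[0,0,0],[0,0,0],[0,0,0],[0,0,0],[0,0,0],[0,0,0],[0,0,0],[0,0,0],[0,0,0]]}'
python3 plan.py 661.5 -19 3
python3 -m pendant '{"dp":[[0,0,0],[0,0,0],[0,0,0],[0,0,0],[0,0,0],[0,0,0],[0,0,0],[0,0,0],[0,0,0],[0,0,0]],"rot":[[0,0,0],[0,0,0],[0,0,0],[0,0,0],[0,0,0],[0,0,0],[0,0,0],[0,0,0],[0,0,0],[0,0,0]]}' 1 40; python3 -m pendant '{"dp":[[0,0,-0.4],[0,0,-0.8],[0,0,-0.9],[0,0,-0.9],[0,0,-0.9],[0,0,-1],[0,0,0],[0,0,0]],"rot":[[0,0,0],[0,0,0],[0,0,0],[0,0,0],[0,0,0],[0,0,0],[0,0,0],[0,0,0]]}'; python3 plan.py 393 -279 150 -30
```

```text
time: 32.5
ee_pos: [662.1, -19.8, 3.5]
orientation: [0.001, 0.083, 0.997, 0.0]
wrist_force: [0.1, 0.1, -0.6]
opening: 1.001
gripper_force: 0.0
t 32.5 pos [662.051 -19.831   3.533] yaw 80.5->80.5 q7 1.53 open 1.00 F [ 0.098  0.127 -0.626] grip 0
rot units [ 0.     0.001 -0.   ] dp units [0.023 0.024 0.018]
time: 33.5
ee_pos: [661.9, -19.8, 3.4]
orientation: [0.001, 0.083, 0.997, 0.0]
wrist_force: [-1.1, -0.1, 6.1]
opening: 0.688
gripper_force: 43.4
time: 34.3
ee_pos: [661.5, -19.7, 150.4]
orientation: [0.001, 0.083, 0.997, 0.0]
wrist_force: [-0.7, 0.2, -0.6]
opening: 0.689
gripper_force: 43.1
t 34.3 pos [661.45  -19.698 150.434] yaw 80.5->150.0 q7 1.49 open 0.69 F [-0.737  0.236 -0.618] grip 43
rot units [-0.     0.001 -0.772] dp units [11.96   3.428  0.014]
```

```bash
python3 plan.py 393 -279 150 80.5
python3 -c "
import numpy as np
print(0)"
```

```text
t 34.3 pos [661.45  -19.698 150.434] yaw 80.5->80.5 q7 1.49 open 0.69 F [-0.737  0.236 -0.618] grip 43
rot units [0.    0.001 0.   ] dp units [  7.399 -10.002   0.014]
0
```

```bash
python3 -m pendant '{"dp":[[0.6,-0.81,0],[0.62,-0.83,0],[0.62,-0.83,0],[0.62,-0.83,0],[0.62,-0.83,0],[0.62,-0.83,0],[0.62,-0.84,0],[0.62,-0.84,0],[0.62,-0.84,0],[0.61,-0.84,0],[0.62,-0.84,0],[0.61,-0.84,0],[0,0,0],[0,0,0],[0,0,0]],"rot":[[0,0,0],[0,0,0],[0,0,0],[0,0,0],[0,0,0],[0,0,0],[0,0,0],[0,0,0],[0,0,0],[0,0,0],[0,0,0],[0,0,0],[0,0,0],[0,0,0],[0,0,0]]}'; python3 plan.py 393 -279 24 80.5
python3 -m pendant '{"dp":[[0,0,0.6],[0,0,0.9],[0,0,0.9],[0,0,0.8],[0,0,0.6],[0,0,0.4],[0,0,0],[0,0,0],[0,0,0]],"rot":[[0,0,0],[0,0,0],[0,0,0],[0,0,0],[0,0,0],[0,0,0],[0,0,0],[0,0,0],[0,0,0]]}'; python3 plan.py 393 -279 11 80.5
```

```text
time: 35.8
ee_pos: [393.3, -278.0, 149.0]
orientation: [-0.001, 0.082, 0.997, 0.0]
wrist_force: [0.3, 0.4, -0.3]
opening: 0.688
gripper_force: 43.1
t 35.8 pos [ 393.311 -277.984  149.014] yaw 80.6->80.5 q7 2.06 open 0.69 F [ 0.305  0.404 -0.257] grip 43
rot units [ 0.001 -0.001  0.001] dp units [ 0.005 -0.035  4.167]
time: 36.7
ee_pos: [393.8, -279.3, 24.5]
orientation: [0.001, 0.083, 0.997, -0.0]
wrist_force: [1.1, -0.6, -0.2]
opening: 0.693
gripper_force: 43.2
t 36.7 pos [ 393.834 -279.277   24.495] yaw 80.5->80.5 q7 2.16 open 0.69 F [ 1.083 -0.629 -0.227] grip 43
rot units [-0.     0.001  0.   ] dp units [0.029 0.005 0.45 ]
```

```bash
python3 -m pendant '{"dp":[[0.02,0.01,0.2],[0,0,0.15],[0,0,0.06],[0,0,0.03],[0,0,0.03],[0,0,0.02],[0,0,0.01],[0,0,0],[0,0,0]],"rot":[[0,0,0],[0,0,0],[0,0,0],[0,0,0],[0,0,0],[0,0,0],[0,0,0],[0,0,0],[0,0,0]]}'; python3 plan.py 393 -279 9.3 80.5
```

```text
time: 37.6
ee_pos: [392.5, -278.7, 9.3]
orientation: [0.0, 0.083, 0.997, 0.0]
wrist_force: [-1.1, 0.9, 6.9]
opening: 0.691
gripper_force: 44.0
t 37.6 pos [ 392.464 -278.688    9.346] yaw 80.5->80.5 q7 2.18 open 0.69 F [-1.136  0.903  6.927] grip 44
rot units [ 0.  0. -0.] dp units [-0.019 -0.007  0.002]
```

```bash
python3 -m pendant '{"dp":[[0,0,0],[0,0,0],[0,0,0],[0,0,0],[0,0,0],[0,0,0],[0,0,-0.3],[0,0,-0.6],[0,0,-0.8],[0,0,-0.9],[0,0,-0.9],[0,0,-0.9],[0,0,-0.9],[0,0,-0.9]],"rot":[[0,0,0],[0,0,0],[0,0,0],[0,0,0],[0,0,0],[0,0,0],[0,0,0],[0,0,0],[0,0,0],[0,0,0],[0,0,0],[0,0,0],[0,0,0],[0,0,0]]}' -1
python3 plan.py 480 60 200
python3 -m pendant '{"dp":[[-0.41,0.9,0],[-0.41,0.9,0],[-0.41,0.9,0],[-0.41,0.9,0],[-0.41,0.9,0],[-0.41,0.9,0],[-0.41,0.9,0],[-0.41,0.9,0],[-0.41,0.9,0],[-0.41,0.9,0],[-0.41,0.9,0],[0,0,0],[0,0,0]],"rot":[[0,0,0],[0,0,0],[0,0,0],[0,0,0],[0,0,0],[0,0,0],[0,0,0],[0,0,0],[0,0,0],[0,0,0],[0,0,0],[0,0,0],[0,0,0]]}'
python3 - <<'E'
from h import *
for n in("top","side"): cv2.imwrite(f"pics/{n}1.png",eyes.snapshot(n)[:,:,::-1])
a=cv2.imread("pics/top1.png")[110:320]; b=cv2.imread("pics/side1.png")[60:420]
cv2.imwrite("pics/both1.png",np.vstack([a,b]))
E
```

```text
time: 39.0
ee_pos: [392.1, -278.6, 196.4]
orientation: [0.0, 0.083, 0.997, -0.0]
wrist_force: [0.3, 0.1, -0.4]
opening: 1.0
gripper_force: 0.0
t 39.0 pos [ 392.08  -278.577  196.418] yaw 80.5->80.5 q7 2.03 open 1.00 F [ 0.305  0.074 -0.358] grip 0
rot units [ 0.  0. -0.] dp units [-1.025 11.615 -0.119]
time: 40.3
ee_pos: [574.7, -7.7, 194.8]
orientation: [-0.0, 0.082, 0.997, -0.0]
wrist_force: [-0.5, -0.7, 0.1]
opening: 1.002
gripper_force: 0.0
```

View pics/both1.png

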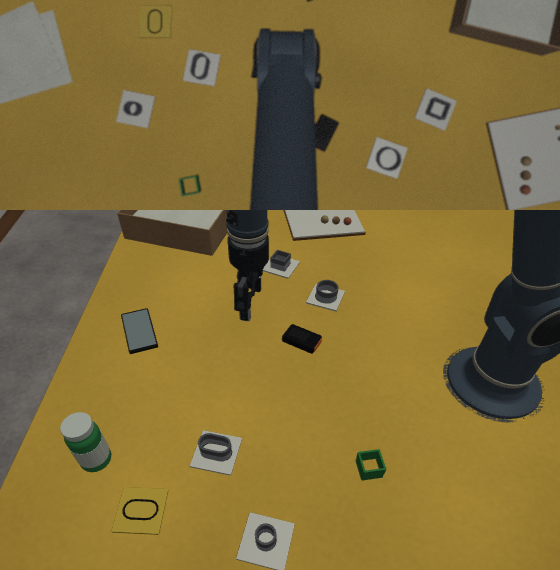

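All four are upright on their tiles, the power bank and decoys have not moved, and both views are clear. Now I measure the offsets.

```bash
cat > fin.py <<'E'
from h import *
T={"top":dict(L=(393.7,-277.9),S=(521.4,402.4),Q=(524.8,-411.6),O=(635.9,225.)),"side":dict(L=(392.,-280.4),S=(521.2,400.3),Q=(522.8,-414.8),O=(635.4,222.8))}
for n in T:
    big,bs=blobs(n,cv2.imread(f"pics/{n}1.png")[:,:,::-1].copy())
    g=cv2.cvtColor(big,cv2.COLOR_RGB2GRAY)
    for k,t in T[n].items():
        for a,hl,_,col in bs:
            if np.hypot(*(cen(cast(n,hl,6))-t))>20: continue
            f=np.zeros(g.shape,np.uint8); cv2.fillPoly(f,[np.int32((hl+.5)*S)],1); 
            bright=np.percentile(g[f>0],90); d=((g<.75*bright)&(cv2.erode(f,np.ones((13,13)))>0)).astype(np.uint8)
            c=max(cv2.findContours(d,cv2.RETR_EXTERNAL,cv2.CHAIN_APPROX_NONE)[0],key=cv2.contourArea)
            h=px(cv2.convexHull(c)); w=cast(n,h,23.5); s,ang=rect(w)
            print(n,k,"offset",cen(w)-t,"size",s,"ang %.1f"%ang)
E
python3 fin.py
```

```text
top L offset [-1.155  0.339] size [68.148 60.998] ang 69.7
top S offset [0.286 0.627] size [51.177 38.174] ang 81.6
top Q offset [0.683 0.83 ] size [56.614 53.799] ang 67.7
top O offset [0.39  0.548] size [71.95  49.327] ang -10.7
side L offset [-0.548  4.374] size [95.307 63.514] ang 78.8
side S offset [0.507 0.414] size [50.303 39.243] ang -81.4
side O offset [-0.003  0.132] size [74.037 59.213] ang -11.0
```

Run:
```python
import cv2
a=cv2.imread("pics/side1.png")[90:165,260:350]; cv2.imwrite("pics/lq.png",cv2.resize(a,None,fx=7,fy=7,interpolation=cv2.INTER_CUBIC))
```

```text
(no output)
```

View pics/lq.png

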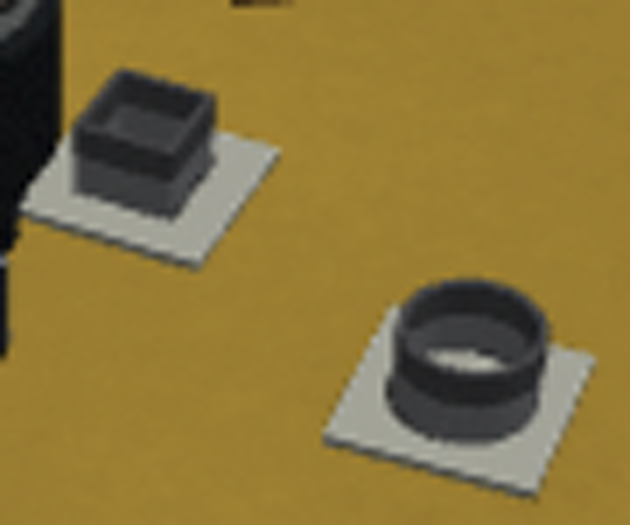

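The square and large round both stand upright on their tiles with no outline showing outside them. The large side-view figure for the large round came from its rim overlapping the tile edge. I'm handing in.

```bash
python3 -c "
from rig import arm
print(arm.job_done())"
```

```text
the job is handed in; nothing more can be done
None
```

All four cutters stand upright on their matching tiles, centred to within about 1.5 mm by the top camera and turned to line up; the power bank was not moved, and the job was handed in at about 40 s.

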